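# Take the pile apart and put each thing back in its place

### The job

Take the pile on the desk apart from the top down, each thing put away before the next is lifted: lay the eraser flat in the small narrow tray, then lift the two steel check blocks together in one grasp and set them as a pair, still closed up side by side, flat on the raised stand between its corner guards, and last lay the staples box flat in the larger tray. Each thing lies about the middle of its place, the long way of the thing along the long way of the place; leave the screwdriver, the usb stick and the sharpener where they are.

Things in the scene. Friction and masses are not known exactly. Their poses are not given: they have to be found in the camera images.
- eraser_mid (a point): eraser in a card sleeve, a bar 21 x 52 x 13 mm (x, y, z; long side along its y), lying flat on top of the pile, crosswise on the two check blocks. The point is its centre, 6.5 mm above its underside. About 20 g. At the start its centre is 39.5 mm above the desk.
- block_a_mid (a point): steel check block, a plain grey bar 22 x 56 x 13 mm (long side along its y), one of two alike lying flat side by side, long faces touching (44 mm over both), crosswise on the staples box. The point is its centre, 6.5 mm above its underside. About 130 g. The overhanging parts of the two blocks can be seen on either side of the eraser.
- block_b_mid (a point): the other steel check block, the same as block_a, its centre about 22 mm from the first one's.
- staple_box_mid (a point): closed card box of staples, 40 x 62 x 20 mm (long side along its y), at the bottom of the pile on the desk; its two ends stick out from under the blocks. The point is its centre, 10 mm above its underside. About 70 g.
- eraser_tray: the eraser's place: the smaller and narrower of the two flat aluminium trays with grey lining, 43 x 74 mm outside, 37 x 68 mm inside (long side along its y), floor 3 mm above the desk, rim 6 mm above the desk. Origin: centre of its underside, on the desk. Fixed.
- staple_tray: the staples box's place: the larger, wider flat aluminium tray with grey lining, 62 x 84 mm outside, 56 x 78 mm inside (long side along its y), floor 3 mm above the desk, rim 6 mm above the desk. Origin: centre of its underside, on the desk. Fixed.
- block_stand: the check blocks' place: a raised wooden stand 68 x 80 mm (long side along its y), flat top 22 mm above the desk, lined grey, with a steel L-shaped guard at each corner rising 3.5 mm above the top; between the guards there is 60 x 72 mm for the two blocks side by side, their long sides along the stand's long side. The guards' arms reach 14 mm from each corner along the long sides, so the middle of each long side is open. Origin: centre of its underside, on the desk. Fixed.
- screwdriver: bystander: small yellow screwdriver lying between the work and the light box, 20 x 141 x 17 mm (long along its y); leave it where it is. Origin: centre of its underside. The fixed light box (260 mm tall) stands about 40 mm beyond it and a tall fixed tripod stand to the left (near x 0.56, y 0.34): reach the work from the robot's side of the desk, not across them.
- usb_stick: bystander: black usb stick lying in front of the light box, 18 x 52 x 9 mm; leave it where it is. Origin: centre of its underside.
- sharpener: bystander: small metal pencil sharpener, 24 x 15 x 14 mm, in front of the light box; leave it where it is. Origin: centre of its underside.
Mind the look-alikes: they are no part of the job. Leave any pink look-alike of the eraser_tray alone.

How it is judged:
On the way, in this order (a step that is already met when the one before it is completed fails the run):
1. the eraser lies flat in the small tray, let go, with the blocks still down on the staples box (horizontal distance between eraser_mid and eraser_tray below 0.0135 m and height (world z) of eraser_mid between 0.0065 and 0.0125 m and angle between the y axis of eraser_mid and the y axis of eraser_tray, either way round below 0.35 rad and angle between eraser_mid's own z axis and vertical below 0.1 rad and linear speed of eraser below 0.02 m/s and contact force between the fingers and eraser below 0.1 N and height (world z) of each of block_a_mid, block_b_mid below 0.035 m), for 0.2 s.
2. both check blocks are in the air together, side by side, the staples box still down (height (world z) of each of block_a_mid, block_b_mid above 0.045 m and distance between block_a_mid and block_b_mid below 0.03 m and height (world z) of staple_box_mid below 0.02 m), for 0.2 s.
3. both blocks lie side by side on the stand, let go, the staples box still down (horizontal distance between block_a_mid and block_b_mid below 0.03 m and x of block_a_mid in the frame of block_stand between -0.0215 and 0.0215 m and y of block_a_mid in the frame of block_stand between -0.0115 and 0.0115 m and height (world z) of block_a_mid between 0.0255 and 0.0315 m and angle between each of block_a_mid, block_b_mid's own z axis and vertical below 0.1 rad and angle between the y axis of each of block_a_mid, block_b_mid and the y axis of block_stand, either way round below 0.35 rad and x of block_b_mid in the frame of block_stand between -0.0215 and 0.0215 m and y of block_b_mid in the frame of block_stand between -0.0115 and 0.0115 m and height (world z) of block_b_mid between 0.0255 and 0.0315 m and contact force between the fingers and block_a below 0.1 N and contact force between the fingers and block_b below 0.1 N and height (world z) of staple_box_mid below 0.02 m), for 0.2 s.
At the end, for the whole second after the job is handed in: Eraser flat in the small tray, staples box flat in the larger (centres within 13.5 mm of the tray's); both blocks flat on the stand, centres under 30 mm apart, within 11.5 mm of its middle lengthways and 21.5 mm across; long sides within 20 degrees; all let go, at rest (horizontal distance between eraser_mid and eraser_tray below 0.0135 m and height (world z) of eraser_mid between 0.0065 and 0.0125 m and angle between the y axis of eraser_mid and the y axis of eraser_tray, either way round below 0.35 rad and angle between each of eraser_mid, staple_box_mid, block_a_mid, block_b_mid's own z axis and vertical below 0.1 rad and horizontal distance between staple_box_mid and staple_tray below 0.0135 m and height (world z) of staple_box_mid between 0.01 and 0.016 m and angle between the y axis of staple_box_mid and the y axis of staple_tray, either way round below 0.35 rad and horizontal distance between block_a_mid and block_b_mid below 0.03 m and x of block_a_mid in the frame of block_stand between -0.0215 and 0.0215 m and y of block_a_mid in the frame of block_stand between -0.0115 and 0.0115 m and height (world z) of block_a_mid between 0.0255 and 0.0315 m and angle between the y axis of each of block_a_mid, block_b_mid and the y axis of block_stand, either way round below 0.35 rad and x of block_b_mid in the frame of block_stand between -0.0215 and 0.0215 m and y of block_b_mid in the frame of block_stand between -0.0115 and 0.0115 m and height (world z) of block_b_mid between 0.0255 and 0.0315 m and linear speed of each of eraser, block_a, block_b, staple_box below 0.02 m/s); the robot touches nothing.
It fails at once if the screwdriver is pushed more than 20 mm from where it lay (distance of screwdriver from where it was at the start of the episode above 0.02 m).
It fails at once if the usb stick is pushed more than 20 mm from where it lay (distance of usb_stick from where it was at the start of the episode above 0.02 m).
It fails at once if the sharpener is pushed more than 20 mm from where it lay (distance of sharpener from where it was at the start of the episode above 0.02 m).
It also fails if it takes over 99 s, if anything falls off the work surface, if the arm or the gripper's body presses on something with over 40 N, if the wrist force passes 120 N, or if a joint passes its speed limit or range.

### The arm

A 6-joint arm with a two-finger parallel gripper is mounted at the origin on a cart in front of the work surface, level with it; the furniture and walls round the work are solid. World frame = base frame: x ahead of the robot, y to its left, z up, the work surface at z = 0. Lengths are in m, angles in rad, forces in N, time in s.
With the tool pointing down it reaches from about 0.25 to 0.775 m from the base axis. Payload 4 kg.
Tool frame: the origin (TCP) lies midway between the tips of the shut fingers; the grasp point (between the pads) lies 19 mm behind it; z points along the fingers, y is the line along which they close (so a half turn about z gives the same grasp; the last joint's range is limited). The gripper opens to 94 mm and grips with 3 to 60 N. Pads are 16 mm wide; open, the fingers measure 119 mm over their backs; the gripper's body (75 mm by 177 mm) begins 78 mm behind the grasp point.
Start: joints at [1.118, 0.087, 1.371, -0, 1.684, -0.103], TCP at [0.189, 0.517, 0.206] pointing down, gripper open.
Joint ranges: [-3.1, 3.1], [-0.76, 2.03], [0.27, 2.55], [-1.08, 4.22], [0.17, 2.65], [-2.57, 2.57]. Speed limits (rad/s): [2.79, 2.79, 3.14, 3.14, 3.14, 3.14].

### API

Orientations are given as a rotation vector (axis times angle).
In Python, from workcell import ctrl gives the robot as it stands.
- The arm moves only by the tool servo_tool, never from a script. Its argument "increments" is one flat list of numbers, 5 for each row, row after row: the gripper command: -1 is shut, 1 is fully open, values between are in proportion, then the shift along the tool's x, y, z in cm, then the turn about the tool's z in degrees. In form: [claw, tx, ty, tz, roll, claw, tx, ty, tz, roll, ...]. A call has 1 to 8 rows; each row shifts and turns the commanded pose from where the row before left it, along the tool's axes as they then stand; what a row does not reach is not made up. A row lasts 1/10 s, in which the tool goes at most 50 mm and 8.59 degrees, less where a joint would pass 70% of its speed; a pose out of reach is approached as far as the arm can. A call is refused whole if a number of a shift passes 5 or a number of a turn 8.59, either way. A call with a gripper value outside its range is refused whole. The fingers move at their own pace and stop on an object; "newtons" is the grip in N (left out, the last holds). Time passes only in rows, so rows that do not move let the fingers close. It gives the time, the measured TCP pose, the force, the opening and the grip force at its end, in the units of the state.
- ctrl.state(): the state, without advancing time (a new reading comes with each control period).
- ctrl.grab_frame(name): name is "side" or "top" or "wrist"; returns the picture (420x560x3 uint8, blue, green, red); there is no depth.
- ctrl.get_calibration(name): a dict with "mtx" (3x3 intrinsics, pixels), "eye" and "rotation" of the camera in the world. Camera axes: x right, y down, z forward; pixel columns grow to the right and rows downward; lengths in m; the calibration is good to about 2 mm. A picture is of the moment at which its call begins: read the wrist's pose just before it. get_calibration takes no time and is no camera call; for the wrist camera it gives the pose at the moment of the call.
- ctrl.close_job(): hands the job in; it is judged then, once.
The state is a dict: "t": time; "joint_positions": joint angles; "qvel": joint speeds; "joint_efforts": joint torques, N m; "position": TCP position; "tcp_rot": TCP orientation; "contact_force": force on the tool from outside, world axes, zero at the start; "torque": the same for the moment, N m; "width": finger opening in m; "gripper_force": force on a finger pad.
Only numpy, scipy, OpenCV 4.12 (cv2) and the standard library are available. Lean on these libraries where they do the work, as an engineer would, in place of code of your own. Each camera call takes 0.05 s, during which the arm holds its last target. There are 200 camera calls.

## Working session

There is one attempt and no reset: what is moved stays moved. The work goes in short steps, Python scripts to look and compute and a tool call to move; the robot and the scene stay as the last step left them, time stands still between calls to the robot, and variables do not carry over. Pictures are saved under pics/ and viewed, at most 14 in all, crops included, and the job is handed in when it is done.

Besides the shell and the picture viewer there is one more tool, called as name(argument=value, ...) on one line, values as JSON. servo_tool: Moves the arm, as the interface text tells. Its arguments: {"type":"object","properties":{"increments":{"type":"array"},"newtons":{"type":"number"}},"required":["increments"]}

```bash
mkdir -p pics; ls; python3 - <<'E'
from workcell import ctrl
import cv2
print(ctrl.state())
for n in("top","side"):
    cv2.imwrite(f"pics/{n}0.png",ctrl.grab_frame(n)); print(n,ctrl.get_calibration(n))
E
```

```text
pics
{'t': 0.0, 'joint_positions': array([ 1.11791412e+00,  8.79470072e-02,  1.37225145e+00,  2.24875507e-05,
        1.68360886e+00, -1.03079982e-01]), 'qvel': array([-6.11098362e-04,  4.36863814e-04, -1.44827306e-03, -1.92816208e-03,
        4.10098165e-05, -1.01727909e-03]), 'joint_efforts': array([-9.69503526e-04, -3.40160608e+01, -3.02431798e+01,  7.16894749e-02,
        3.28891631e-02, -1.78798314e-04]), 'position': array([0.18823429, 0.51619592, 0.20430998]), 'tcp_rot': array([-0.54655725, -3.09304305,  0.00333495]), 'contact_force': array([-0.01472513,  0.31432881, -0.50923565]), 'torque': array([ 0.02214818, -0.02373831,  0.02201256]), 'gripper_force': 0.0, 'width': 0.09423748143571145}
top {'mtx': array([[469.49361022,   0.        , 270.51694819],
       [  0.        , 469.49361022, 206.08561931],
       [  0.        ,   0.        ,   1.        ]]), 'eye': array([0.30925078, 0.22453112, 1.32110783]), 'rotation': array([-2.12079445,  2.18000223, -0.16915412])}
side {'mtx': array([[524.58592812,   0.        , 281.99514553],
       [  0.        , 524.58592812, 206.95652962],
       [  0.        ,   0.        ,   1.        ]]), 'eye': array([ 0.26912184, -0.5547762 ,  1.63372969]), 'rotation': array([-2.64399983,  0.32047796, -0.09042541])}
```

View pics/top0.png

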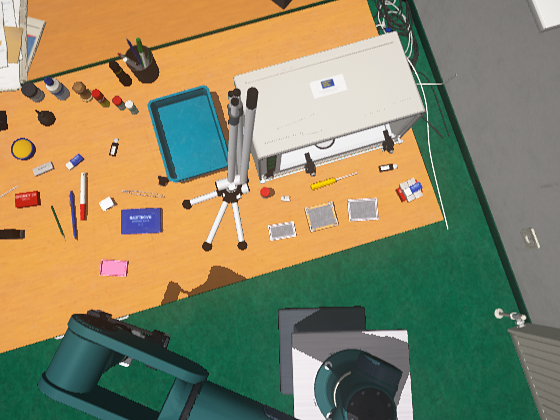

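View pics/side0.png

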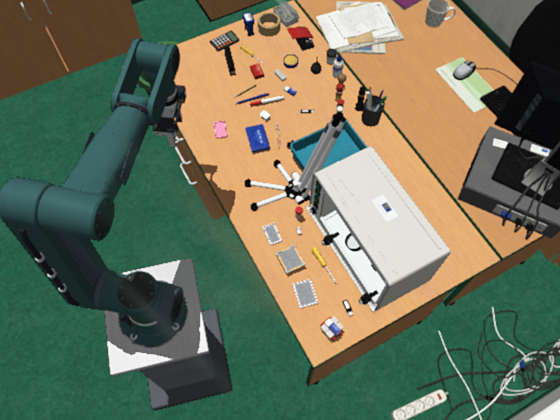

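The top view shows the pile at about (410,189), three candidate places at (282,231) small, (321,215) and (363,210), and a pink look-alike at (114,268). The side view shows the same things at (332,327), (272,233), (291,260) and (305,293). I'll enlarge both views to tell the stand from the large tray and find the corners.

```bash
cat > h.py <<'E'
import numpy as np, cv2
from scipy.spatial.transform import Rotation as R
from workcell import ctrl
def w(c,uv,z):
    "pixel(s) -> world at height z"
    uv=np.atleast_2d(uv).astype(float)
    d=(R.from_rotvec(c["rotation"]).as_matrix()@np.linalg.inv(c["mtx"])@np.c_[uv,np.ones(len(uv))].T).T
    return c["eye"]+d*((z-c["eye"][2])/d[:,2])[:,None]
def pix(c,P):
    q=(np.atleast_2d(P)-c["eye"])@R.from_rotvec(c["rotation"]).as_matrix()@c["mtx"].T
    return q[:,:2]/q[:,2:]
E
python3 - <<'E'
from h import *
t=cv2.imread("pics/top0.png");s=cv2.imread("pics/side0.png")
cv2.imwrite("pics/top0c.png",cv2.resize(t[165:245,262:432],None,fx=4.7,fy=4.7,interpolation=cv2.INTER_CUBIC))
cv2.imwrite("pics/side0c.png",cv2.resize(s[215:345,250:370],None,fx=4.6,fy=4.6,interpolation=cv2.INTER_CUBIC))
c=ctrl.get_calibration("top")
for p in[(410,189),(363,210),(321,215),(282,231)]:print(p,w(c,p,0.01))
c=ctrl.get_calibration("side")
for p in[(332,327),(305,293),(291,260),(272,233)]:print(p,w(c,p,0.01))
E
```

```text
(410, 189) [[ 0.54038067 -0.19078492  0.01      ]]
(363, 210) [[ 0.48373155 -0.05340855  0.01      ]]
(321, 215) [[0.47271977 0.06591569 0.01      ]]
(282, 231) [[0.43053242 0.17722793 0.01      ]]
(332, 327) [[ 0.53650972 -0.18217468  0.01      ]]
(305, 293) [[ 0.48336    -0.05556809  0.01      ]]
(291, 260) [[0.46788453 0.06536579 0.01      ]]
(272, 233) [[0.4295441  0.17611899 0.01      ]]
```

View pics/top0c.png

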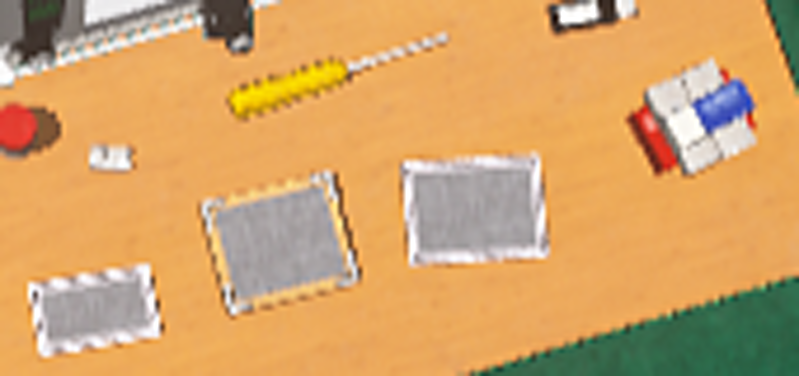

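View pics/side0c.png

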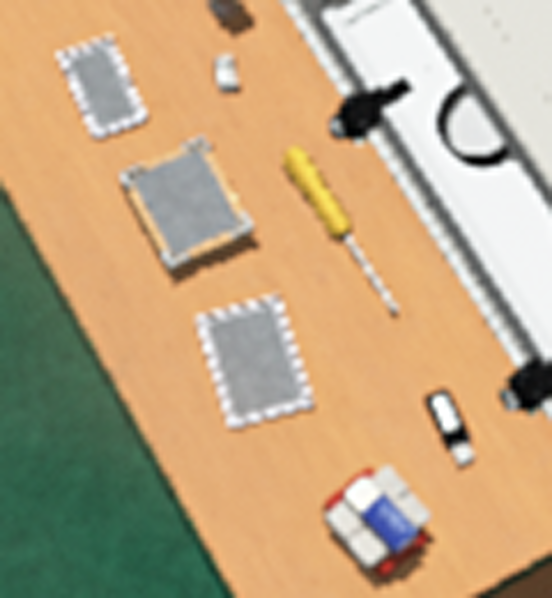

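The stand is the wood one with corner guards at top (321,215). The larger aluminium tray is at (363,210) and the small narrow aluminium tray at (282,231). The look-alike at (114,268) is pink, so I leave it alone. Next I move the wrist camera over the work.

```bash
cat >> h.py <<'E'
def go(x,y,z,yaw=None):
    "print shift in cm along tool axes and roll deg to reach TCP pose; yaw = world angle (deg) of the tool y axis, mod 180"
    s=ctrl.state();M=R.from_rotvec(s["tcp_rot"]).as_matrix()
    y0=np.degrees(np.arctan2(M[1,1],M[0,1]));r=0
    if yaw is not None: r=-((yaw-y0+90)%180-90)   # tool z is down
    print("pos",s["position"].round(4),"yawY",y0.round(2),"shift cm",(M.T@(np.array([x,y,z])-s["position"])*100).round(2),"roll",round(r,2),"q6",s["joint_positions"][5].round(2),"t",s["t"])
E
python3 - <<'E'
from h import *
c=ctrl.get_calibration("wrist");M=R.from_rotvec(c["rotation"]).as_matrix()
s=ctrl.state();T=R.from_rotvec(s["tcp_rot"]).as_matrix()
print("cam in tool",T.T@(c["eye"]-s["position"]));print((T.T@M).round(3));print(c["mtx"])
t=ctrl.get_calibration("top")
for p in[(188,205),(207,245),(242,245),(262,180)]:print(w(t,p,0))
go(.25,.2,.3);go(.42,.02,.36)
E
```

```text
cam in tool [ 0.07578308  0.00019368 -0.17941604]
[[ 0.001 -0.965 -0.261]
 [ 1.     0.     0.001]
 [-0.001 -0.261  0.965]]
[[313.90839094   0.         276.69929702]
 [  0.         313.90839094 211.48993055]
 [  0.           0.           1.        ]]
[[0.51280465 0.44152223 0.        ]]
[[0.39782591 0.38859472 0.        ]]
[[0.39511463 0.29044765 0.        ]]
[[0.5796193  0.22955176 0.        ]]
pos [0.1883 0.5162 0.2044] yawY 69.96 shift cm [-16.63 -27.61  -9.51] roll 0 q6 -0.1 t 0.1
pos [0.1883 0.5162 0.2044] yawY 69.96 shift cm [-38.77 -38.71 -15.49] roll 0 q6 -0.1 t 0.1
```

servo_tool(increments=[0,-2,-3.5,-0.5,0,0,-2,-3.5,-0.5,0,0,-2,-3.5,-0.5,0,0,-2,-3.5,-0.5,0,0,-2,-3.5,-0.5,0,0,-2,-3.5,-0.5,0,0,-2,-3.5,-0.5,0,0,-2,-3.5,-0.5,0])

```text
t: 0.9
position: [0.2425, 0.1973, 0.2453]
tcp_rot: [0.545, 3.094, -0.0]
contact_force: [0.6, -0.2, 0.6]
width: 0.0471
gripper_force: 0.0
```

```bash
python3 -c "
from h import *
go(.45,0,.22)"
```

```text
pos [0.2425 0.1973 0.2453] yawY 70.01 shift cm [-26.25 -11.44   2.53] roll 0 q6 -0.72 t 0.9
```

servo_tool(increments=[0,-3.75,-1.6,0.3,0,0,-3.75,-1.6,0.3,0,0,-3.75,-1.6,0.3,0,0,-3.75,-1.6,0.3,0,0,-3.75,-1.6,0.3,0,0,-3.75,-1.6,0.3,0,0,-3.75,-1.6,0.3,0,0,0,0,0,0])

```text
t: 1.7
position: [0.4526, 0.0007, 0.2222]
tcp_rot: [-0.553, -3.089, 0.002]
contact_force: [-0.8, -0.2, -0.2]
width: 0.0469
gripper_force: 0.0
```

```bash
python3 -c "
from h import *
import pickle
c=ctrl.get_calibration('wrist');f=ctrl.grab_frame('wrist');cv2.imwrite('pics/w1raw.png',f);pickle.dump(c,open('w1.pkl','wb'))
cv2.imwrite('pics/w1.png',cv2.resize(f,(800,600),interpolation=cv2.INTER_CUBIC))
go(.45,0,.22);print(c['eye'])"
```

```text
pos [0.4513 0.0023 0.2228] yawY 69.77 shift cm [ 0.04 -0.26  0.28] roll 0 q6 -1.34 t 1.75
[0.38225614 0.02730269 0.40177825]
```

View pics/w1.png

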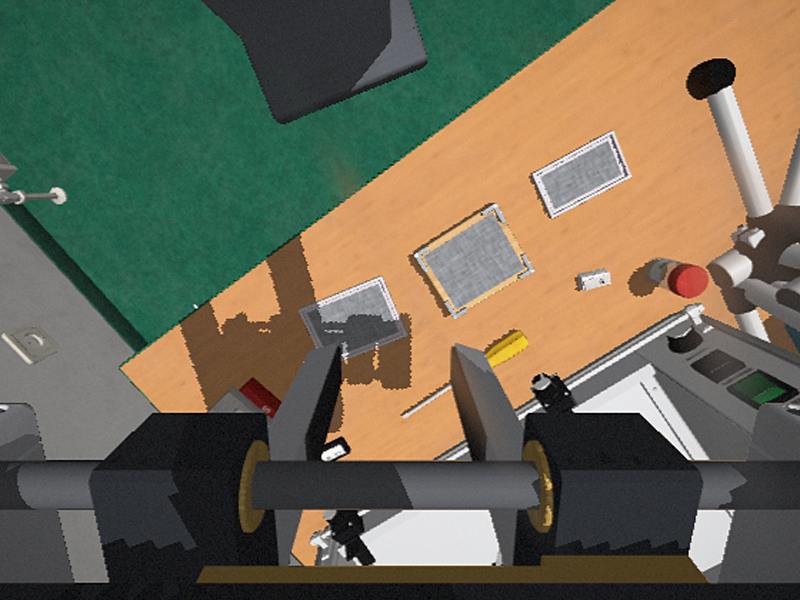

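The wrist view shows the small tray at about (582,175), the stand at (473,261) and the large tray at (355,318), partly in shadow. The pile is behind the left finger at (245,400). I'll enlarge the places to read their corners.

```bash
python3 -c "
from h import *
f=cv2.imread('pics/w1raw.png')
cv2.imwrite('pics/w1c.png',cv2.resize(f[85:260,207:447],None,fx=3.3,fy=3.3,interpolation=cv2.INTER_CUBIC))
go(.44,-.16,.24,70)"
```

```text
pos [0.4513 0.0023 0.2228] yawY 69.77 shift cm [ -4.54 -15.62  -1.73] roll -0.23 q6 -1.34 t 1.75
```

View pics/w1c.png

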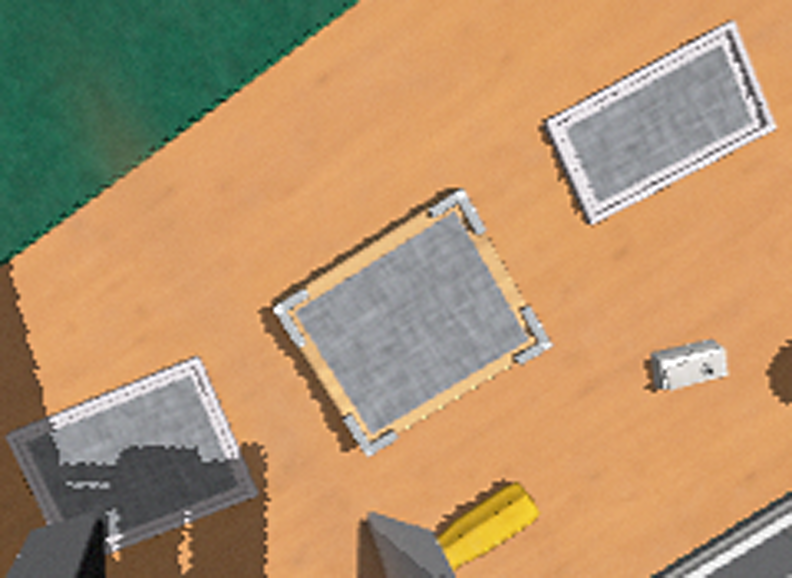

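```bash
cat >> h.py <<'E'
def plan(x,y,z,yaw=None,n=None):
    "equal rows (shift cm, roll deg) that end at TCP pose"
    s=ctrl.state();M=R.from_rotvec(s["tcp_rot"]).as_matrix();r=0
    y0=np.degrees(np.arctan2(M[1,1],M[0,1]))
    if yaw is not None: r=-((yaw-y0+90)%180-90)
    d=(np.array([x,y,z])-s["position"])*100
    n=n or int(np.ceil(max(np.linalg.norm(d)/4.5,abs(r)/8)))
    # row k moves in frame turned by k*r/n (turn applied after the shift)
    S=sum(R.from_euler("z",k*r/n,degrees=True).as_matrix() for k in range(n))
    print("from",s["position"].round(4),"yaw",y0.round(2),"->",n,"rows of",(np.linalg.solve(S,M.T@d)).round(2),"roll",round(r/n,2),"q6",s["joint_positions"][5].round(2))
def rect(C):
    "4 corners in order (first edge long) -> centre, sizes, long-axis angle deg"
    C=np.array(C)[:,:2];e=np.roll(C,-1,0)-C;a=e[0]-e[2];b=e[1]-e[3]
    return C.mean(0).round(4),(np.linalg.norm(e,axis=1)*1e3).round(1),(np.degrees(np.arctan2(a[1],a[0]))%180).round(1),((np.degrees(np.arctan2(b[1],b[0]))+90)%180).round(1)
E
python3 - <<'E'
from h import *
import pickle
c=pickle.load(open('w1.pkl','rb'))
f=lambda P:(np.array(P,float)+.5)/3.3-.5+[207,85]
print("small",rect(w(c,f([(547,122),(735,22),(775,127),(593,222)]),.006)))
print("stand",rect(w(c,f([(274,309),(462,189),(550,346),(368,453)]),.0255)))
L=w(c,f([(8,437),(198,358),(256,493),(66,572)]),.006);print("large",rect(L))
plan(.54,-.235,.2,25)
E
```

```text
small (array([0.431 , 0.1774]), array([73.3, 41. , 72.5, 41.4]), np.float64(97.9), np.float64(98.3))
stand (array([0.4666, 0.0669]), array([78.9, 66.9, 77.6, 65.8]), np.float64(102.2), np.float64(102.5))
large (array([ 0.486, -0.054]), array([82.3, 60. , 85.3, 61.4]), np.float64(93.1), np.float64(90.8))
from [0.4513 0.0023 0.2228] yaw 69.77 -> 6 rows of [-3.73 -2.2   0.37] roll 7.46 q6 -1.34
```

servo_tool(increments=[0,-3.7,-2.2,0.35,7.5,0,-3.7,-2.2,0.35,7.5,0,-3.7,-2.2,0.35,7.5,0,-3.7,-2.2,0.35,7.5,0,-3.7,-2.2,0.35,7.5,0,-3.7,-2.2,0.35,7.5,0,0,0,0,0,0,0,0,0,0])

```text
t: 2.55
position: [0.5387, -0.2316, 0.2032]
tcp_rot: [-1.688, -2.648, -0.001]
contact_force: [1.4, 0.0, -0.4]
width: 0.047
gripper_force: 0.0
```

```bash
python3 -c "
from h import *
import pickle
c=ctrl.get_calibration('wrist');f=ctrl.grab_frame('wrist');cv2.imwrite('pics/w2raw.png',f);pickle.dump(c,open('w2.pkl','wb'))
p=pix(c,[.538,-.186,.03])[0];print(p);go(.54,-.235,.2,25)
u,v=int(p[0]-75),int(p[1]-60);u=max(u,0);v=max(v,0);print(u,v)
cv2.imwrite('pics/w2.png',cv2.resize(f[v:v+120,u:u+150],None,fx=5,fy=5,interpolation=cv2.INTER_CUBIC))"
```

```text
[293.11739996 159.01390042]
pos [ 0.539  -0.2309  0.2037] yawY 25.06 shift cm [-0.42 -0.08  0.37] roll 0.06 q6 -0.94 t 2.6
218 99
```

View pics/w2.png

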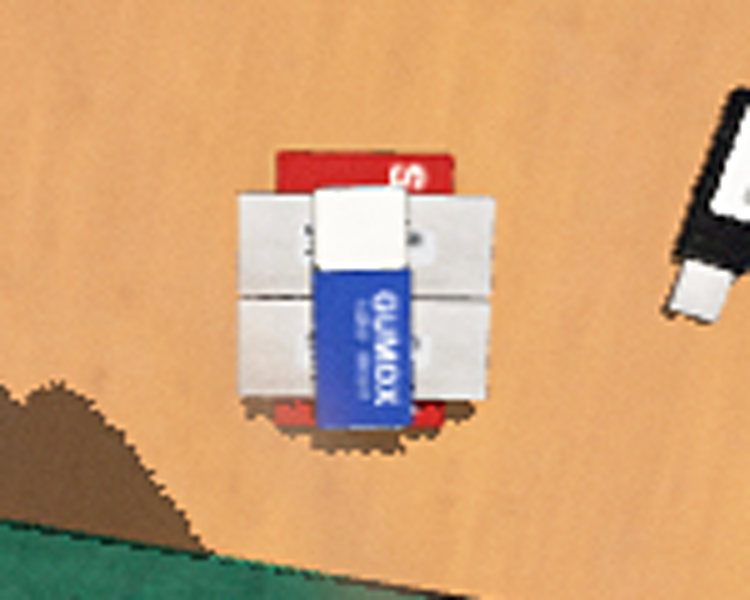

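The crop shows the eraser upright at (314–411, 187–428), the two blocks across it at (237–496, 193–399) and the red box ends at y≈152 and y≈427.

```bash
python3 - <<'E'
from h import *
import pickle
c=pickle.load(open('w2.pkl','rb'))
f=lambda P:(np.array(P,float)+.5)/5-.5+[218,99]
e=rect(w(c,f([(407,187),(411,427),(316,428),(314,189)]),.046));print("eraser",e)
print("blocks",rect(w(c,f([(237,193),(496,198),(487,399),(237,396)]),.033)))
print("box",rect(w(c,f([(455,154),(444,428),(275,426),(277,152)]),.02)))
plan(*e[0],.08,e[2]-90,5)
plan(*e[0],.038,e[2]-90)
E
```

```text
eraser (array([ 0.5343, -0.1879]), array([50.7, 20.6, 50.5, 19.4]), np.float64(116.4), np.float64(115.9))
blocks (array([ 0.5347, -0.1863]), array([56.2, 43.9, 56.1, 44.3]), np.float64(24.1), np.float64(24.4))
box (array([ 0.5349, -0.1863]), array([62. , 39.5, 61.9, 39.8]), np.float64(114.3), np.float64(114.4))
from [ 0.539  -0.2309  0.2037] yaw 25.06 -> 5 rows of [0.81 0.29 2.47] roll -0.27 q6 -0.94
from [ 0.539  -0.2309  0.2037] yaw 25.06 -> 4 rows of [1.01 0.36 4.14] roll -0.34 q6 -0.94
```

servo_tool(increments=[0,0.8,0.3,2.5,0,0,0.8,0.3,2.5,0,0,0.8,0.3,2.5,0,0,0.8,0.3,2.5,0,0,0.8,0.3,2.5,0,0,0,0,2,0,0,0,0,0,0], newtons=15)

```text
t: 3.3
position: [0.5337, -0.1861, 0.0557]
tcp_rot: [-1.68, -2.647, 0.0]
contact_force: [-0.8, 0.4, -0.1]
width: 0.0468
gripper_force: 0.0
```

```bash
python3 -c "
from h import *
go(.5343,-.1879,.038,26)"
```

```text
pos [ 0.5337 -0.1861  0.0557] yawY 25.18 shift cm [-0.19 -0.01  1.77] roll -0.82 q6 -0.88 t 3.3
```

servo_tool(increments=[0,-0.2,0,0.9,0,0,0,0,0.8,0,0,0,0,0,0,-1,0,0,0,0,-1,0,0,0,0,-1,0,0,0,0,-1,0,0,0,0,-1,0,0,0,0], newtons=15)

```text
t: 4.1
position: [0.537, -0.1918, 0.0419]
tcp_rot: [1.689, 2.648, 0.0]
contact_force: [-0.4, -0.2, 1.2]
width: 0.02
gripper_force: 15.0
```

servo_tool(increments=[-1,0,0,0,0])

```text
t: 4.2
position: [0.5369, -0.1918, 0.0419]
tcp_rot: [1.689, 2.648, -0.0]
contact_force: [-0.8, -0.1, 1.2]
width: 0.02
gripper_force: 15.0
```

```bash
python3 -c "
from h import *
s=ctrl.state();print(s['qvel'].round(3),s['contact_force'],s['width']);go(.5343,-.1879,.038,26)
c=ctrl.get_calibration('wrist')
f=ctrl.grab_frame('wrist')
p=pix(c,[.535,-.187,.03])[0].astype(int);print(p)
u,v=max(p[0]-75,0),max(min(p[1]-60,300),0)
cv2.imwrite('pics/w3.png',cv2.resize(f[v:v+120,u:u+150],None,fx=4,fy=4))"
```

```text
[ 0.     0.    -0.002 -0.    -0.001 -0.001] [-0.7511245  -0.09016662  1.19349841] 0.02002263812529064
pos [ 0.5369 -0.1918  0.0419] yawY 24.95 shift cm [ 0.46 -0.08  0.39] roll -1.05 q6 -0.88 t 4.2
[276 240]
```

View pics/w3.png

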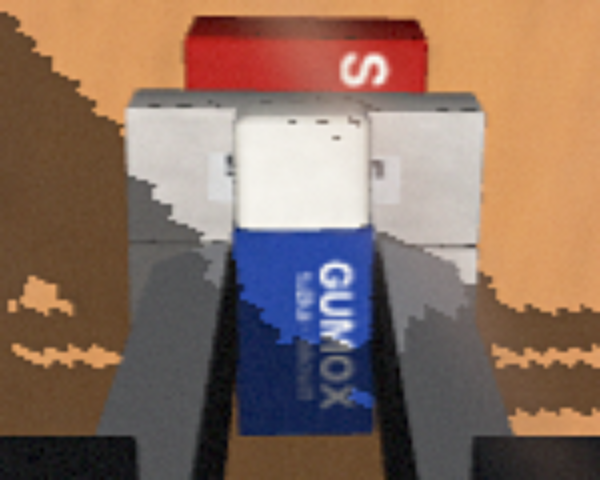

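The fingers hold the eraser, but the grip is about 4 mm shallow and 4 mm off lengthways, so I regrip.

servo_tool(increments=[0,0,0,0,0,0,0.45,0,0,-1,0,0,0,0.4,0,0,0,0,0,0,-1,0,0,0,0,-1,0,0,0,0,-1,0,0,0,0,-1,0,0,0,0])

```text
t: 5.05
position: [0.5349, -0.1875, 0.0375]
tcp_rot: [1.666, 2.663, 0.0]
contact_force: [-0.4, -0.1, -0.1]
width: 0.0202
gripper_force: 15.0
```

```bash
python3 -c "
from h import *
go(.5343,-.1879,.038,26)"
```

```text
pos [ 0.5349 -0.1875  0.0375] yawY 25.95 shift cm [-0.01 -0.07 -0.05] roll -0.05 q6 -0.89 t 5.05
```

servo_tool(increments=[-1,0,0,-1,0,-1,0,0,-3,0,-1,0,0,-3,0,-1,0,0,0,0])

```text
t: 5.45
position: [0.5381, -0.1889, 0.1137]
tcp_rot: [1.66, 2.654, 0.002]
contact_force: [0.4, -0.5, 0.6]
width: 0.0203
gripper_force: 15.0
```

```bash
python3 -c "
from h import *
print(ctrl.state()['width']);plan(.431,.1774,.05,8.1,10)"
```

```text
0.020297607838756795
from [ 0.5381 -0.1889  0.1137] yaw 25.96 -> 10 rows of [3.83 0.1  0.61] roll 1.79 q6 -0.89
```

servo_tool(increments=[-1,3.8,0.1,0,1.8,-1,3.8,0.1,0,1.8,-1,3.8,0.1,0,1.8,-1,3.8,0.1,0,1.8,-1,3.8,0.1,0,1.8,-1,3.8,0.1,0,1.8,-1,3.8,0.1,0,1.8,-1,3.8,0.1,0,1.8])

```text
t: 6.25
position: [0.4393, 0.1021, 0.107]
tcp_rot: [-1.988, -2.432, 0.0]
contact_force: [0.1, -0.1, -0.7]
width: 0.0201
gripper_force: 15.0
```

servo_tool(increments=[-1,3.8,0.1,0,1.8,-1,3.8,0.1,0,1.8,-1,0,0,3,0,-1,0,0,3,0,-1,0,0,0,0,-1,0,0,0,0,-1,0,0,0,0])

```text
t: 6.95
position: [0.4294, 0.1759, 0.049]
tcp_rot: [2.062, 2.369, 0.003]
contact_force: [0.2, 0.1, 0.5]
width: 0.0202
gripper_force: 15.0
```

```bash
python3 -c "
from h import *
print(ctrl.state()['qvel'].round(3));go(.431,.1774,.0085,8.1)"
```

```text
[-0.001 -0.008 -0.011  0.001 -0.003  0.001]
pos [0.4294 0.1759 0.049 ] yawY 7.92 shift cm [0.13 0.17 4.05] roll -0.18 q6 0.13 t 6.95
```

servo_tool(increments=[-1,0.1,0.15,2,0,-1,0,0,1.6,0,-1,0,0,0.5,0,-1,0,0,0,0,-1,0,0,0,0])

```text
t: 7.45
position: [0.4309, 0.1772, 0.0079]
tcp_rot: [2.061, 2.369, 0.004]
contact_force: [-0.3, -0.2, -0.3]
width: 0.0203
gripper_force: 15.0
```

servo_tool(increments=[-0.3,0,0,0,0,-0.3,0,0,0,0,-0.3,0,0,0,0,-0.3,0,0,-2,0,0,0,0,-4,0,0,0,0,-4,0,0.3,-3,0,0,0,0.3,-3,0,0,0])

```text
t: 8.25
position: [0.4392, 0.1176, 0.1087]
tcp_rot: [2.057, 2.37, 0.006]
contact_force: [-0.2, -0.8, -1.0]
width: 0.0593
gripper_force: 0.0
```

```bash
python3 -c "
from h import *
import pickle
c=ctrl.get_calibration('wrist');f=ctrl.grab_frame('wrist');cv2.imwrite('pics/w4raw.png',f);pickle.dump(c,open('w4.pkl','wb'))
p=pix(c,[.431,.1774,.01])[0].astype(int);print(p)
u,v=max(p[0]-75,0),max(min(p[1]-60,300),0);print(u,v)
cv2.imwrite('pics/w4.png',cv2.resize(f[v:v+120,u:u+150],None,fx=4,fy=4))
# view pose of the blocks: 5 cm beyond them, closing along 114.4
plan(.5348-.046,-.1863-.021,.2,114.4)
plan(.5348+.046,-.1863+.021,.2,114.4)"
```

```text
[276 145]
201 85
from [0.4391 0.1133 0.1076] yaw 7.87 -> 10 rows of [-2.88  1.95 -0.91] roll 7.35 q6 -0.01
from [0.4391 0.1133 0.1076] yaw 7.87 -> 10 rows of [-2.06  2.65 -0.91] roll 7.35 q6 -0.01
```

View pics/w4.png

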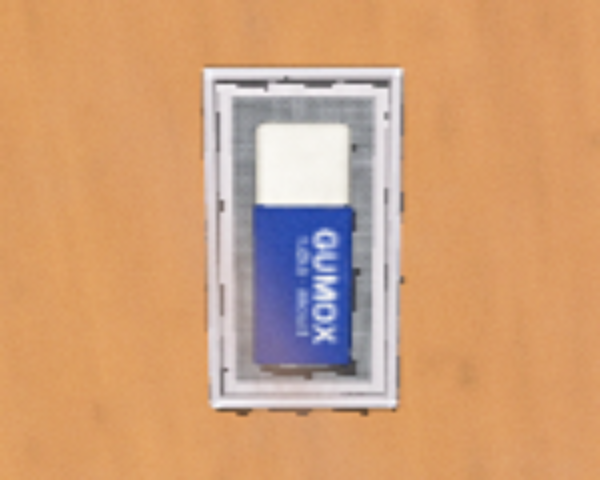

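The eraser lies centred in the small tray. Next I turn to the blocks with the camera on the robot side, which puts q6 at about -2.43, inside its range.

```bash
cat >> h.py <<'E'
def planr(x,y,z,r,n):
    "as plan, with the whole roll r (deg) given"
    s=ctrl.state();M=R.from_rotvec(s["tcp_rot"]).as_matrix();d=(np.array([x,y,z])-s["position"])*100
    S=sum(R.from_euler("z",k*r/n,degrees=True).as_matrix() for k in range(n))
    print("yaw",np.degrees(np.arctan2(M[1,1],M[0,1])).round(2),n,"rows of",(np.linalg.solve(S,M.T@d)).round(2),"roll",round(r/n,2),"q6",s["joint_positions"][5].round(2),s["width"])
E
python3 -c "
from h import *
planr(.575,-.168,.2,-106.5,14)"
```

```text
yaw 7.87 14 rows of [-2.21 -1.35 -0.65] roll -7.61 q6 -0.01 0.06074006783720157
```

servo_tool(increments=[0.4,-2.2,-1.35,-0.65,-7.6,0.4,-2.2,-1.35,-0.65,-7.6,0.4,-2.2,-1.35,-0.65,-7.6,0.4,-2.2,-1.35,-0.65,-7.6,0.4,-2.2,-1.35,-0.65,-7.6,0.4,-2.2,-1.35,-0.65,-7.6,0.4,-2.2,-1.35,-0.65,-7.6,0.4,-2.2,-1.35,-0.65,-7.6])

```text
t: 9.1
position: [0.4483, -0.0802, 0.1588]
tcp_rot: [0.572, 3.089, 0.0]
contact_force: [0.1, -0.5, -1.5]
width: 0.0659
gripper_force: 0.0
```

servo_tool(increments=[0.4,-2.2,-1.35,-0.65,-7.6,0.4,-2.2,-1.35,-0.65,-7.6,0.4,-2.2,-1.35,-0.65,-7.6,0.4,-2.2,-1.35,-0.65,-7.6,0.4,-2.2,-1.35,-0.65,-7.6,0.4,-2.2,-1.35,-0.65,-7.6,0.4,0,0,0,0,0.4,0,0,0,0])

```text
t: 9.9
position: [0.5734, -0.1629, 0.1967]
tcp_rot: [0.659, -3.07, -0.002]
contact_force: [-0.7, 0.0, -0.2]
width: 0.0661
gripper_force: 0.0
```

```bash
python3 -c "
from h import *
import pickle
c=ctrl.get_calibration('wrist');f=ctrl.grab_frame('wrist');cv2.imwrite('pics/w5raw.png',f);pickle.dump(c,open('w5.pkl','wb'))
p=pix(c,[.535,-.186,.03])[0].astype(int);print(p)
u,v=max(p[0]-75,0),max(min(p[1]-60,300),0);print(u,v)
cv2.imwrite('pics/w5.png',cv2.resize(f[v:v+120,u:u+150],None,fx=5,fy=5,interpolation=cv2.INTER_CUBIC))
go(.5348,-.1863,.07,114.4)"
```

```text
[271 156]
196 96
pos [ 0.573  -0.1627  0.1968] yawY 114.26 shift cm [ 4.43 -0.6  12.69] roll -0.14 q6 -2.37 t 9.95
```

View pics/w5.png

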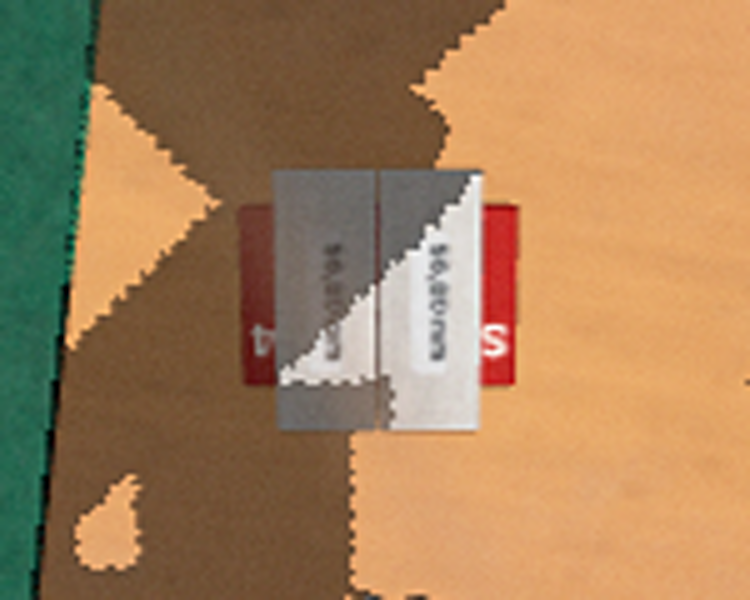

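Blocks occupy (273–482, 170–431) in the crop and are still closed up. The red box ends show at x≈238 and x≈518.

```bash
python3 - <<'E'
from h import *
import pickle
c=pickle.load(open('w5.pkl','rb'))
f=lambda P:(np.array(P,float)+.5)/5-.5+[196,96]
b=rect(w(c,f([(482,170),(480,431),(278,431),(273,170)]),.033));print("blocks",b)
print("box",rect(w(c,f([(238,205),(518,205),(516,384),(244,385)]),.02)))
plan(*b[0],.07,114.3,4);planr(*b[0],.045,0,4)
E
```

```text
blocks (array([ 0.5348, -0.1861]), array([55.8, 44.6, 55.8, 44.2]), np.float64(24.4), np.float64(24.3))
box (array([ 0.5344, -0.1863]), array([61.8, 39.6, 61.9, 39.8]), np.float64(114.4), np.float64(114.7))
from [ 0.573  -0.1627  0.1968] yaw 114.26 -> 4 rows of [ 1.11 -0.15  3.17] roll -0.01 q6 -2.37
yaw 114.26 4 rows of [ 1.11 -0.15  3.8 ] roll 0.0 q6 -2.37 0.06554961451359148
```

servo_tool(increments=[0.4,1.1,-0.15,3.8,0,0.4,1.1,-0.15,3.8,0,0.4,1.1,-0.15,3.8,0,0.4,1.1,-0.15,3.8,0,0.4,0,0,0,0,0.4,0,0,0,0,0.4,0,0,0,0], newtons=45)

```text
t: 10.65
position: [0.5381, -0.1871, 0.0487]
tcp_rot: [-0.662, 3.066, -0.005]
contact_force: [0.5, 0.6, 0.8]
width: 0.0657
gripper_force: 0.0
```

```bash
python3 -c "
from h import *
go(.5348,-.1861,.0237,114.35)"
```

```text
pos [ 0.5381 -0.1871  0.0487] yawY 114.35 shift cm [0.27 0.24 2.49] roll 0.0 q6 -2.43 t 10.65
```

servo_tool(increments=[0.4,0.25,0.25,1,0,0.4,0,0,1,0,0.4,0,0,0.4,0,0.4,0,0,0,0,0.4,0,0,0,0])

```text
t: 11.15
position: [0.5329, -0.1854, 0.0213]
tcp_rot: [0.663, -3.071, -0.0]
contact_force: [-0.4, 0.0, -0.1]
width: 0.0658
gripper_force: 0.0
```

```bash
python3 -c "
from h import *
go(.5348,-.1861,.0237,114.35)"
```

```text
pos [ 0.5329 -0.1854  0.0213] yawY 114.36 shift cm [-0.15 -0.14 -0.24] roll 0.01 q6 -2.43 t 11.15
```

servo_tool(increments=[0.4,-0.1,-0.1,-0.25,0,0.4,0,0,0,0,0.4,0,0,0,0])

```text
t: 11.45
position: [0.5345, -0.1861, 0.0243]
tcp_rot: [-0.663, 3.07, -0.001]
contact_force: [0.4, 0.1, -0.2]
width: 0.0658
gripper_force: 0.0
```

Good. Now I close on the blocks at 45 N and lift gently.

servo_tool(increments=[-1,0,0,0,0,-1,0,0,0,0,-1,0,0,0,0,-1,0,0,0,0,-1,0,0,0,0,-1,0,0,0,0], newtons=45)

```text
t: 12.05
position: [0.5342, -0.1861, 0.024]
tcp_rot: [-0.663, 3.071, -0.0]
contact_force: [-0.6, -0.3, 0.1]
width: 0.0432
gripper_force: 45.0
```

servo_tool(increments=[-1,0,0,-0.5,0,-1,0,0,-1.5,0,-1,0,0,-2,0,-1,0,0,-2,0,-1,0,0,-2,0,-1,0,0,0,0])

```text
t: 12.65
position: [0.5365, -0.1869, 0.1086]
tcp_rot: [-0.662, 3.064, -0.007]
contact_force: [1.0, -0.2, -2.9]
width: 0.0433
gripper_force: 45.0
```

```bash
python3 -c "
from h import *
s=ctrl.state();print(s['contact_force'])
c=ctrl.get_calibration('wrist');f=ctrl.grab_frame('wrist')
cv2.imwrite('pics/w6.png',f[130:420,130:430])
planr(.4666,.0669,.11,102,14)"
```

```text
[ 0.96943454 -0.18171702 -2.93756801]
yaw 114.36 14 rows of [ 1.33  1.69 -0.03] roll 7.29 q6 -2.43 0.04341931336857744
```

View pics/w6.png

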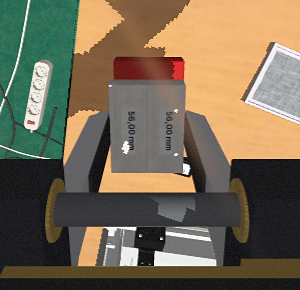

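Both blocks are in the air, held side by side at (147,125). I carry them to the stand.

servo_tool(increments=[-1,1.3,1.7,0,7.3,-1,1.3,1.7,0,7.3,-1,1.3,1.7,0,7.3,-1,1.3,1.7,0,7.3,-1,1.3,1.7,0,7.3,-1,1.3,1.7,0,7.3,-1,1.3,1.7,0,7.3,-1,1.3,1.7,0,7.3])

```text
t: 13.5
position: [0.4356, -0.0527, 0.1025]
tcp_rot: [-0.927, -2.999, 0.0]
contact_force: [0.1, 0.4, -2.2]
width: 0.0432
gripper_force: 45.0
```

servo_tool(increments=[-1,1.3,1.7,0,7.3,-1,1.3,1.7,0,7.3,-1,1.3,1.7,0,7.3,-1,1.3,1.7,0,7.3,-1,1.3,1.7,0,7.3,-1,1.3,1.7,0,7.3,-1,0,0,0,0,-1,0,0,0,0])

```text
t: 14.3
position: [0.4685, 0.0675, 0.1027]
tcp_rot: [-1.969, -2.445, 0.003]
contact_force: [-0.3, -0.2, -2.3]
width: 0.0435
gripper_force: 45.0
```

```bash
python3 -c "
from h import *
print(ctrl.state()['width']);go(.4666,.0669,.045,12.3)"
```

```text
0.043495827818351956
pos [0.4685 0.0675 0.1027] yawY 12.31 shift cm [-0.02 -0.18  5.78] roll 0.01 q6 -0.19 t 14.3
```

servo_tool(increments=[-1,0,-0.2,2,0,-1,0,0,2,0,-1,0,0,1.7,0,-1,0,0,0,0,-1,0,0,0,0])

```text
t: 14.8
position: [0.4669, 0.0665, 0.0468]
tcp_rot: [-1.973, -2.443, 0.001]
contact_force: [0.5, 0.2, -1.5]
width: 0.0433
gripper_force: 45.0
```

```bash
python3 -c "
from h import *
go(.4666,.0669,.0265,12.3)"
```

```text
pos [0.4669 0.0665 0.0468] yawY 12.14 shift cm [ 0.05 -0.02  2.03] roll -0.16 q6 -0.19 t 14.8
```

servo_tool(increments=[-1,0,0,0.9,0,-1,0,0,0.7,0,-1,0,0,0.2,0,-1,0,0,0.1,0,-1,0,0,0,0,-1,0,0,0,0])

```text
t: 15.4
position: [0.4678, 0.0671, 0.0282]
tcp_rot: [1.973, 2.444, 0.001]
contact_force: [-0.5, -0.1, -2.7]
width: 0.0431
gripper_force: 45.0
```

Still about 2 mm up, with the weight on the arm. I ease down.

servo_tool(increments=[-1,0,0,0.1,0,-1,0,0,0.05,0,-1,0,0,0,0,-1,0,0,0,0])

```text
t: 15.8
position: [0.4675, 0.0671, 0.0265]
tcp_rot: [1.974, 2.444, 0.0]
contact_force: [0.4, 0.4, -2.2]
width: 0.0433
gripper_force: 45.0
```

servo_tool(increments=[-1,0,0,0.05,0,-1,0,0,0,0,-1,0,0,0,0])

```text
t: 16.1
position: [0.4675, 0.0671, 0.026]
tcp_rot: [1.974, 2.444, 0.0]
contact_force: [-0.1, -0.0, -1.8]
width: 0.0431
gripper_force: 45.0
```

servo_tool(increments=[-1,0,0,0.05,0,-1,0,0,0,0,0,0,0,0,0,0.3,0,0,0,0,0.3,0,0,0,0,0.3,0,0,-2,0,0.3,0,0,-4,0,0.3,0,0,-4,0])

```text
t: 16.9
position: [0.4668, 0.0671, 0.1258]
tcp_rot: [-1.973, -2.443, 0.002]
contact_force: [0.9, 0.1, 0.5]
width: 0.0613
gripper_force: 0.0
```

servo_tool(increments=[0.3,-4,0,-1,0,0.3,-1.5,0,0,0,0.3,0,0,0,0,0.3,0,0,0,0])

```text
t: 17.3
position: [0.4788, 0.0136, 0.135]
tcp_rot: [-1.974, -2.443, -0.0]
contact_force: [-0.2, -0.1, 0.6]
width: 0.0609
gripper_force: 0.0
```

```bash
python3 -c "
from h import *
import pickle
c=ctrl.get_calibration('wrist');f=ctrl.grab_frame('wrist');cv2.imwrite('pics/w7raw.png',f);pickle.dump(c,open('w7.pkl','wb'))
p=pix(c,[[.4666,.0669,.03],[.4855,-.054,.01],[.535,-.186,.02]]).astype(int);print(p)
cv2.imwrite('pics/w7.png',cv2.resize(f[60:360,60:460],None,fx=2,fy=2,interpolation=cv2.INTER_CUBIC))
planr(.535,-.186,.1,-12.5,7)"
```

```text
[[275 151]
 [269 267]
 [287 384]]
yaw 12.17 7 rows of [-2.97 -0.09  0.49] roll -1.79 q6 -0.3 0.061634454512354636
```

View pics/w7.png

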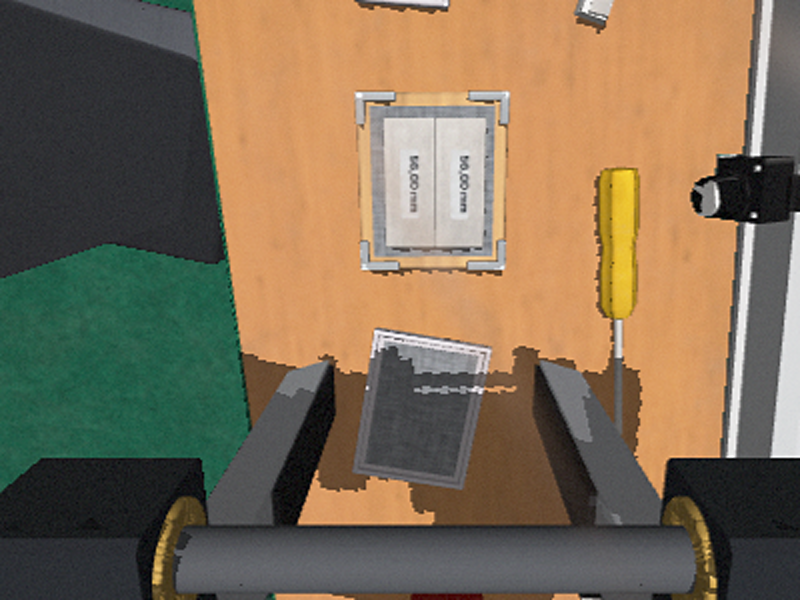

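The blocks lie paired in the middle of the stand at (436,182). The large tray's corners are at (375,329), (491,347), (463,489) and (353,472). The box is next.

```bash
python3 - <<'E'
from h import *
import pickle
c=pickle.load(open('w7.pkl','rb'))
print(rect(w(c,(np.array([(491,347),(463,489),(353,472),(375,329)])+.5)/2-.5+60,.006)))
planr(.557,-.231,.17,-12.3,8)
E
```

```text
(array([ 0.486 , -0.0532]), array([83.9, 61.4, 83.3, 60.7]), np.float64(92.7), np.float64(92.6))
yaw 12.17 8 rows of [-3.22  0.01 -0.44] roll -1.54 q6 -0.3 0.061634454512354636
```

servo_tool(increments=[0.3,-3.2,0,-0.45,-1.5,0.3,-3.2,0,-0.45,-1.5,0.3,-3.2,0,-0.45,-1.5,0.3,-3.2,0,-0.45,-1.5,0.3,-3.2,0,-0.45,-1.5,0.3,-3.2,0,-0.45,-1.5,0.3,-3.2,0,-0.45,-1.5,0.3,-3.2,0,-0.45,-1.5])

```text
t: 18.15
position: [0.5559, -0.2303, 0.1708]
tcp_rot: [-1.703, -2.638, -0.001]
contact_force: [1.1, 0.4, -0.3]
width: 0.0614
gripper_force: 0.0
```

servo_tool(increments=[0.3,0,0,0,0,0.3,0,0,0,0])

```text
t: 18.35
position: [0.5555, -0.2296, 0.1704]
tcp_rot: [-1.706, -2.635, -0.001]
contact_force: [-0.6, -0.3, 0.3]
width: 0.0615
gripper_force: 0.0
```

```bash
python3 - <<'E'
from h import *
c=ctrl.get_calibration('wrist');f=ctrl.grab_frame('wrist')
p=pix(c,[.535,-.186,.02])[0].astype(int)
u,v=max(p[0]-75,0),max(p[1]-60,0)
cv2.imwrite('pics/w8.png',cv2.resize(f[v:v+120,u:u+150],None,fx=5,fy=5,interpolation=cv2.INTER_CUBIC))
B,G,Rr=[f[...,i].astype(int) for i in range(3)]
m=((Rr>2.5*G)&(Rr>2.5*B)&(Rr>50)).astype(np.uint8);m[:v]=0;m[v+120:]=0;m[:,:u]=0;m[:,u+150:]=0
m=cv2.morphologyEx(m,cv2.MORPH_CLOSE,np.ones((9,9)))
r=cv2.minAreaRect(cv2.findNonZero(m));q=cv2.boxPoints(r);print(p,u,v,r)
if np.linalg.norm(q[1]-q[0])<np.linalg.norm(q[2]-q[1]): q=np.roll(q,-1,0)
print(rect(w(c,q,.02)))
planr(.5347,-.1863,.04,0,4)
E
```

```text
[275 154] 200 94 ((275.0, 154.5), (59.0, 38.0), 90.0)
(array([ 0.5345, -0.1866]), array([60.5, 40.4, 60.5, 38.5]), np.float64(114.1), np.float64(114.2))
yaw 24.21 4 rows of [ 1.18 -0.03  3.27] roll 0.0 q6 -0.91 0.06106207509331505
```

View pics/w8.png

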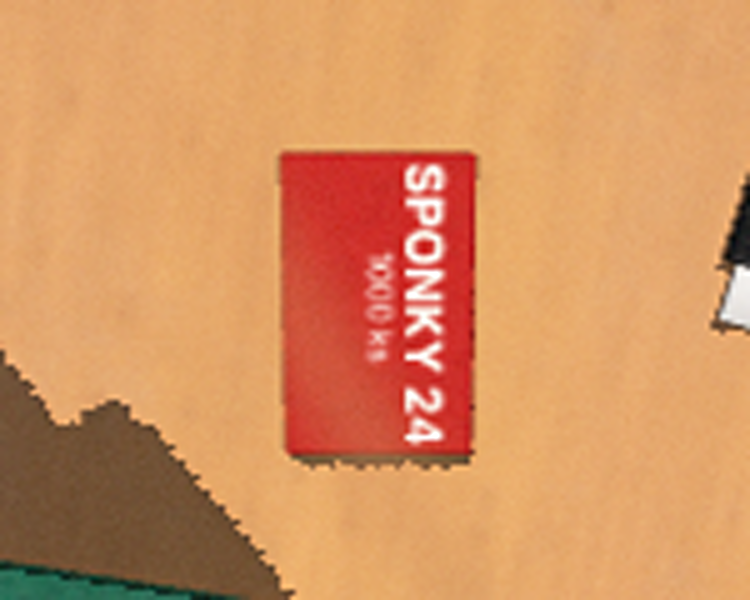

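The box stands alone and undisturbed at (280–475, 152–455). The usb stick is well clear on the right.

servo_tool(increments=[0.3,1.2,0,3.3,0,0.3,1.2,0,3.3,0,0.3,1.2,0,3.3,0,0.3,1.2,0,3.1,0,0.3,0,0,0,0,0.3,0,0,0,0,0.3,0,0,0,0], newtons=20)

```text
t: 19.1
position: [0.5377, -0.1872, 0.044]
tcp_rot: [1.704, 2.634, 0.001]
contact_force: [-0.7, 0.2, 0.3]
width: 0.061
gripper_force: 0.0
```

```bash
python3 -c "
from h import *
go(.5345,-.1865,.0085,24.3)"
```

```text
pos [ 0.5377 -0.1872  0.044 ] yawY 24.19 shift cm [ 0.21 -0.27  3.55] roll -0.11 q6 -0.86 t 19.1
```

servo_tool(increments=[0.3,0.2,-0.25,1.5,0,0.3,0,0,1.2,0,0.3,0,0,0.7,0,0.3,0,0,0,0,0.3,0,0,0,0])

```text
t: 19.6
position: [0.5332, -0.1861, 0.0078]
tcp_rot: [1.707, 2.637, 0.0]
contact_force: [0.5, 0.0, 0.2]
width: 0.0612
gripper_force: 0.0
```

servo_tool(increments=[-1,0,0,0,0,-1,0,0,0,0,-1,0,0,0,0,-1,0,0,0,0,-1,0,0,0,0,-1,0,0,-1,0,-1,0,0,-3,0,-1,0,0,-3,0])

```text
t: 20.4
position: [0.5318, -0.1855, 0.0776]
tcp_rot: [-1.706, -2.635, 0.001]
contact_force: [1.0, -0.7, -0.3]
width: 0.0399
gripper_force: 20.0
```

servo_tool(increments=[-1,0,0,0,0,-1,0,0,0,0])

```text
t: 20.6
position: [0.5331, -0.1861, 0.0783]
tcp_rot: [1.707, 2.636, 0.0]
contact_force: [0.8, -0.0, -1.5]
width: 0.04
gripper_force: 20.0
```

```bash
python3 -c "
from h import *
plan(.486,-.0533,.07,2.6,6)"
```

```text
from [ 0.5331 -0.1861  0.0783] yaw 24.16 -> 6 rows of [ 2.36 -0.18  0.14] roll 3.59 q6 -0.86
```

servo_tool(increments=[-1,2.4,-0.2,0.15,3.6,-1,2.4,-0.2,0.15,3.6,-1,2.4,-0.2,0.15,3.6,-1,2.3,-0.2,0.15,3.6,-1,2.3,-0.2,0.15,3.6,-1,2.3,-0.2,0.15,3.6,-1,0,0,2,0,-1,0,0,0,0])

```text
t: 21.4
position: [0.4807, -0.0524, 0.0442]
tcp_rot: [-2.164, -2.266, 0.007]
contact_force: [-0.6, -0.1, -0.5]
width: 0.0398
gripper_force: 20.0
```

servo_tool(increments=[-1,0,0,0,0,-1,0,0,0,0])

```text
t: 21.6
position: [0.4844, -0.0541, 0.0485]
tcp_rot: [-2.172, -2.27, 0.0]
contact_force: [0.2, -0.3, -1.4]
width: 0.0398
gripper_force: 20.0
```

```bash
python3 -c "
from h import *
go(.486,-.0533,.0112,2.6)"
```

```text
pos [ 0.4844 -0.0541  0.0485] yawY 2.53 shift cm [0.08 0.16 3.73] roll -0.07 q6 -0.27 t 21.6
```

servo_tool(increments=[-1,0.1,0.15,1.6,0,-1,0,0,1.3,0,-1,0,0,0.6,0,-1,0,0,0,0,-1,0,0,0,0,-1,0,0,0,0])

```text
t: 22.2
position: [0.4864, -0.0529, 0.0142]
tcp_rot: [2.171, 2.27, 0.001]
contact_force: [0.5, 0.5, -0.1]
width: 0.0394
gripper_force: 20.0
```

servo_tool(increments=[-1,0,0,0.2,0,-1,0,0,0.1,0,-1,0,0,0,0,-1,0,0,0,0])

```text
t: 22.6
position: [0.4861, -0.0528, 0.0109]
tcp_rot: [2.171, 2.27, 0.001]
contact_force: [-1.2, -0.2, 1.4]
width: 0.0394
gripper_force: 20.0
```

Down on the lining. I release and lift away.

servo_tool(increments=[0,0,0,0,0,0.2,0,0,0,0,0.2,0,0,0,0,0.2,0,0,-2,0,0.2,0,0,-4,0,0.2,0,0,-4,0,0.2,-3,0,-2,0,0.2,-3,0,-2,0])

```text
t: 23.4
position: [0.489, -0.1129, 0.1524]
tcp_rot: [2.167, 2.271, 0.002]
contact_force: [0.4, -0.1, -0.2]
width: 0.0563
gripper_force: 0.0
```

servo_tool(increments=[0.2,-1,0,-1,0,0.2,0,0,0,0,0.2,0,0,0,0])

```text
t: 23.7
position: [0.4885, -0.1219, 0.1595]
tcp_rot: [-2.17, -2.269, -0.0]
contact_force: [-0.3, 0.2, -0.1]
width: 0.0559
gripper_force: 0.0
```

```bash
python3 -c "
from h import *
f=ctrl.grab_frame('wrist');cv2.imwrite('pics/w9.png',f);s=ctrl.state();print(s['position'],s['t'])"
```

```text
[ 0.48820573 -0.12151713  0.15894187] 23.75
```

View pics/w9.png

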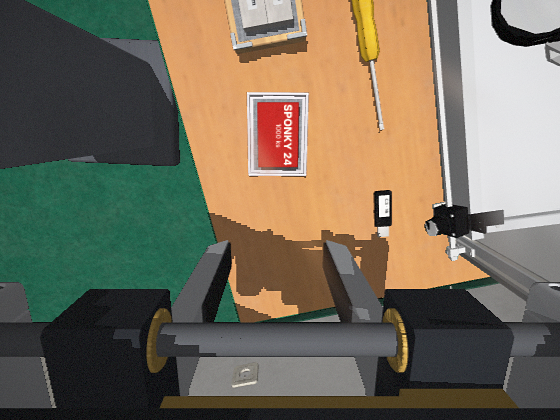

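The staples box lies centred and flat in the large tray at (278,135), with the blocks on the stand and the bystanders untouched.

```bash
python3 -c "
from workcell import ctrl
print(ctrl.close_job())"
```

```text
the job is handed in; nothing more can be done
None
```

I handed the job in at about 24 s of the 99 s: the eraser is in the small tray, the two blocks are side by side on the stand, the staples box is in the larger tray, and I moved none of the bystanders; no verdict came back.

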